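Seat the load board in the spring-jaw board holder

TASK

The test board has only been laid loosely on top of the two spring jaws of the board holder. Seat it as the holder is meant to be used: get one edge down into one jaw's groove, push that jaw back against its springs until the opposite edge comes clear of the other jaw's upper lip, lower that edge fully onto the ledge and ease off. Leave the board level in both grooves, centred by the springs between the jaws, and do not disturb the loupe, the lens can or the blower.

Things in the scene. Friction and masses are not known exactly. Their poses are not given: they have to be found in the camera images.
- holder: Aluminium board holder, fixed on the worktop: base plate 110 x 270 mm (top at z = 14 mm), two guide rods, a 44 mm high end block at each end, two sprung jaws. Origin: centre of the base at worktop height, z up; y runs along the rods through both jaws, left jaw at +y, right jaw at -y. Jaws: 80 mm wide (x), 24 mm thick behind the groove, flat tops at z = 60 mm.
- jaw_left_groove (a point): Point of the left jaw where groove floor and ledge meet, mid-width (holder y = +70 mm, z = 48.5 mm with the jaw at rest); moves with the jaw. The groove is 7.5 mm high, open towards the middle and at both ends. Upper lip above it: 4 mm thick, reaches 5 mm inward of the floor. Flat ledge below it: reaches 19 mm inward, so 14 mm beyond the lip.
- jaw_right_groove (a point): The same point of the right jaw, its mirror image (holder y = -70 mm at rest). With both jaws at rest the lips' tips are 130 mm apart, the ledges' tips 102 mm. Below the ledges is a 30 mm gap down to the base plate: an edge pushed off a ledge drops into it.
- board_center (a point): Green board, 150 (its y) x 100 (its x) x 5 mm, about 0.26 kg; point in the middle of the slab, half-way up its thickness, z out of the component side. Starts flat on both jaw tops (point at z = 62.5 mm), parts up, its y roughly along holder y. Seated: z = 51 mm, its 150 mm length between the groove floors, pressing each jaw back 5 mm.
- socket_top (a point): Middle of the lid of the black test socket fixed in the middle of the board, 23.5 mm above board_center. The socket is 44 x 44 mm with upright sides to 18 mm above the board's face, lid to 21 mm. From socket to each short edge the face is clear for |x| < 20 mm but for parts under 2 mm high; pin headers up to 9 mm high run along y at x = +-40 mm.
- jaw_left (a joint): How far the left (+y) jaw has been pushed outward (holder +y) from rest, 0 to 0.022 m (stop). It springs back: 1.5 N at rest, 300 N/m more, so 3 N at 5 mm and 8 N at the stop. Lips, ledge and groove move with it. The jaws are hard-anodised and slippery (friction about 0.25).
- jaw_right (a joint): The same for the right (-y) jaw, pushed outward towards holder -y, 0 to 0.022 m.
- loupe: Black and clear loupe, 42 mm across, 43 mm high, standing loose near the holder; origin at the centre of its foot. Bystander.
- objective_box: Round black lens can with screw lid, 64 mm across, 58 mm high, loose; origin at the centre of its foot. Bystander.
- air_blower: Dark red rubber air blower, 55 x 145 x 55 mm, lying loose; origin under its middle. Bystander.
There are look-alikes about, which are no part of the job. There is more than one size of the part that bears board_center; the job needs the largest.

How it is judged:
At the end, for the whole second after the job is handed in: The board lies level (within 2 degrees) and square (within 2 degrees) on both ledges with its short edges in both grooves, its middle within 3 mm of the holder's middle along the rods and within 30 mm across, both jaws pressed back by it 3.5 to 7 mm, at rest (z of board_center in the frame of holder between 0.0492 and 0.052 m and y of board_center in the frame of holder between -0.003 and 0.003 m and x of board_center in the frame of holder between -0.03 and 0.03 m and angle between board_center's own z axis and vertical below 0.035 rad and angle between the y axis of board_center and the y axis of holder, either way round below 0.035 rad and value of joint jaw_left between 0.0035 and 0.007 m and value of joint jaw_right between 0.0035 and 0.007 m); the robot touches nothing.
It fails at once if the loupe is pushed more than 20 mm away (distance of loupe from where it was at the start of the episode above 0.02 m).
It fails at once if the lens can is pushed more than 20 mm away (distance of objective_box from where it was at the start of the episode above 0.02 m).
It fails at once if the blower is pushed more than 20 mm away (distance of air_blower from where it was at the start of the episode above 0.02 m).
It also fails if it takes over 51 s, if anything falls off the work surface, if the arm or the gripper's body presses on something with over 40 N, if the wrist force passes 120 N, or if a joint passes its speed limit or range.

ROBOT

A 6-joint arm with a two-finger parallel gripper is mounted at the origin on the work surface; the furniture and walls round the work are solid. World frame = base frame: x ahead of the robot, y to its left, z up, the work surface at z = 0. Lengths are in m, angles in rad, forces in N, time in s.
With the tool pointing down it reaches from about 0.4 to 0.925 m from the base axis. Payload 12.5 kg.
Tool frame: the origin (TCP) lies at the very end of the fingers, on their centre line; the grasp point (between the pads) lies 19 mm behind it; x points along the fingers, y is the direction in which the jaws open and shut, and the axes are right-handed (so a half turn about x gives the same grasp; the last joint's range is limited). The gripper opens to 95 mm and grips with 3 to 60 N. Pads are 20 mm wide; open, the fingers measure 119 mm over their backs; the gripper's body (75 mm by 180 mm) begins 59 mm behind the grasp point.
Start: joints at [1.124, 0.491, 1.559, -0, 1.092, -0.106], TCP at [0.209, 0.589, 0.215] pointing down, gripper open.
Joint ranges: [-3.1, 3.1], [-0.84, 2.19], [0.05, 2.79], [-1.13, 4.28], [0.06, 2.93], [-2.69, 2.69]. Speed limits (rad/s): [2.22, 2.22, 2.79, 3.14, 3.14, 3.14].

INTERFACE

Orientations are given as a unit quaternion [w, x, y, z].
In Python, from workcell import ctrl gives the robot as it stands.
- The arm moves only by the tool servo_tool, never from a script. Its argument "series" is a list of rows, each a list of 2 entries, a list of its own where there are three numbers: the shift along the tool's x, y, z in mm, then the turn, a rotation vector about the tool's x, y, z in rad. A call has exactly 10 rows; each row is the pose to reach, as a shift and turn from the pose measured when the call began, along the tool's axes at that moment; what a row does not reach only later rows make up. A row lasts 1/10 s, in which the tool goes at most 50 mm and 8.59 degrees, less where a joint would pass 70% of its speed; a pose out of reach is approached as far as the arm can. A call with a gripper value outside its range is refused whole. "jaw" is the finger opening in mm, from 0 to 95.1, set as the call begins (left out, the last holds). The fingers move at their own pace and stop on an object; the grip force is fixed at half the most. Time passes only in rows, so rows that repeat a pose let the fingers close, or fill a call up. It gives the time, the measured TCP pose, the force and the opening at its end, in the units of the state.
- ctrl.get_state(): the state, without advancing time (a new reading comes with each control period).
- ctrl.read_camera(name): name is "scene" or "top" or "wrist"; returns a dict with "color" (480x640x3 uint8, red, green, blue), "z_map" (480x640 float32, m along the optical axis (not along the pixel's ray), 0 where there is no reading), "camera_matrix" (3x3 intrinsics, pixels), "R" (3x3) and "t" (3): a world point X has camera coordinates R X + t; the wrist camera has in their place "mount" (4x4, takes a point from camera to tool coordinates, whose origin is the TCP and whose axes are the tool frame's). Camera axes: x right, y down, z forward; pixel columns grow to the right and rows downward; lengths in m; the calibration is good to about 2 mm. The wrist camera is an equidistant fisheye: a pixel r from the principal point sees the ray r / f radians off the axis. A picture is of the moment at which its call begins: read the wrist's pose just before it.
- ctrl.sign_off(): hands the job in, once; it reports no verdict.
The state is a dict: "t": time; "qpos": joint angles; "joint_vel": joint speeds; "joint_torque": joint torques, N m; "eef_pos": TCP position; "tcp_rot": TCP orientation; "contact_force": force on the tool from outside, world axes, zero at the start; "moment": the same for the moment, N m; "finger_gap": finger opening in m.
Only numpy, scipy, OpenCV 4.12 (cv2) and the standard library are available. Lean on these libraries where they do the work, as an engineer would, in place of code of your own. Each camera call takes 0.05 s, during which the arm holds its last target.

## Working session

There is one attempt and no reset: what is moved stays moved. The work goes in short steps, Python scripts to look and compute and a tool call to move; the robot and the scene stay as the last step left them, time stands still between calls to the robot, and variables do not carry over. Pictures are saved under pics/ and viewed, and the job is handed in when it is done.

Besides the shell and the picture viewer there is one more tool, called after ">>>" as name([rows], argument=value, ...), one row to a line, values as JSON. servo_tool: Moves the arm, as the interface text tells. Its arguments: {"type":"object","properties":{"series":{"type":"array"},"jaw":{"type":"number"}},"required":["series"]}

```bash
mkdir -p pics; ls
python3 - <<'E'
from workcell import ctrl
import cv2,numpy as np
print(ctrl.get_state())
for n in ["scene","top","wrist"]:
    c=ctrl.read_camera(n); cv2.imwrite(f"pics/{n}0.png",c["color"][:,:,::-1]); np.savez(f"{n}0.npz",**{k:v for k,v in c.items()})
    print(n,[ (k,np.round(v,4).tolist()) for k,v in c.items() if k not in("color","z_map")], (c["z_map"]>0).mean())
E
```

```text
pics
{'t': 0.0, 'qpos': array([ 1.12439195e+00,  4.91564187e-01,  1.55944295e+00,  1.57082720e-05,
        1.09166967e+00, -1.05607953e-01]), 'joint_vel': array([ 2.03682463e-05,  3.41596192e-04, -3.47176249e-04,  2.81205960e-04,
        6.69347408e-04,  1.66796084e-04]), 'joint_torque': array([-1.85058496e-03, -6.12650657e+01, -2.58173651e+01,  6.91240747e-02,
        4.84603329e-02, -6.66644519e-05]), 'eef_pos': array([0.20877753, 0.58885213, 0.2140611 ]), 'tcp_rot': array([ 0.69675624,  0.11954255,  0.69697464, -0.12027746]), 'contact_force': array([-0.96981765, -1.00703969, -0.61991676]), 'moment': array([-0.00586931, -0.00349627,  0.03536479]), 'finger_gap': 0.09533464896934422}
scene [('camera_matrix', [[480.1672, 0.0, 315.0774], [0.0, 480.1672, 243.8015], [0.0, 0.0, 1.0]]), ('R', [[0.5076, -0.8616, 0.007], [-0.587, -0.3517, -0.7292], [0.6307, 0.366, -0.6843]]), ('t', [-0.2809, 0.3638, 0.8054])] 0.995771484375
top [('camera_matrix', [[447.5924, 0.0, 316.4407], [0.0, 447.5924, 239.3359], [0.0, 0.0, 1.0]]), ('R', [[-0.0593, -0.9982, 0.0002], [-0.9749, 0.0579, -0.2149], [0.2145, -0.0129, -0.9766]]), ('t', [0.0267, 0.5269, 1.109])] 0.9961360677083333
wrist [('camera_matrix', [[371.6483, 0.0, 324.2701], [0.0, 371.6483, 236.2139], [0.0, 0.0, 1.0]]), ('mount', [[0.0001, -0.2408, 0.9706, -0.1712], [1.0, 0.0011, 0.0002, -0.0005], [-0.0012, 0.9706, 0.2408, -0.0673], [0.0, 0.0, 0.0, 1.0]])] 0.9354915364583334
```

View pics/scene0.png

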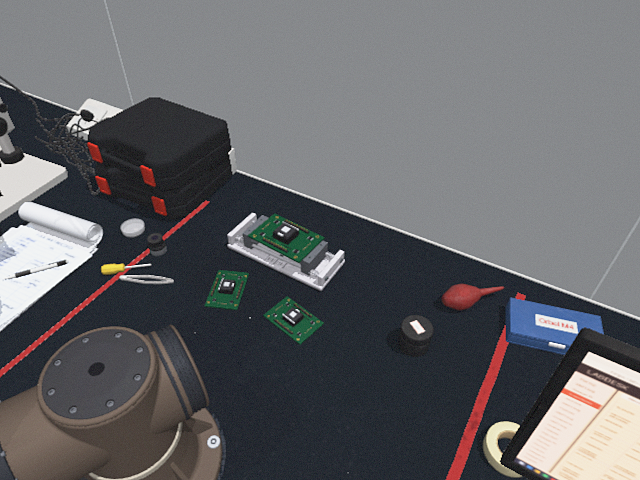

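View pics/top0.png

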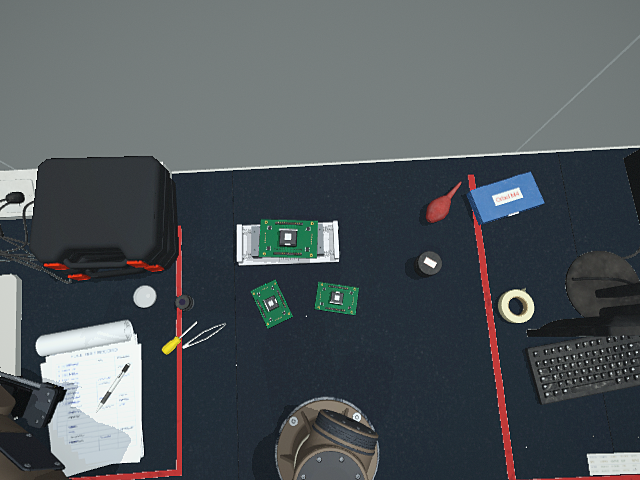

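View pics/wrist0.png

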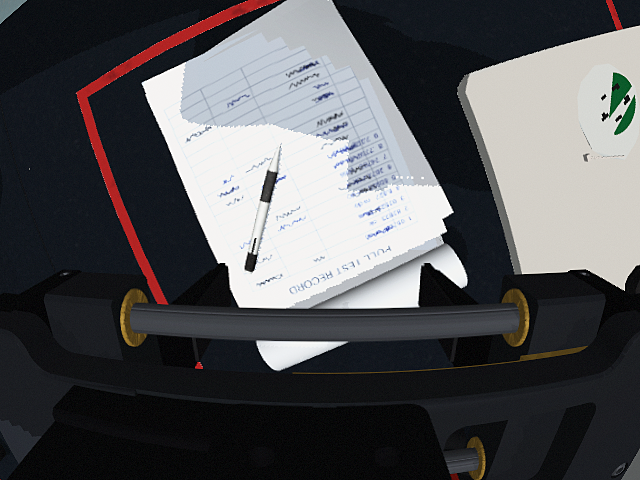

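The scene shows three green boards (top-view pixels):
- (287,239), on the jaws of the aluminium holder
- (271,303), loose on the mat
- (338,298), loose on the mat

The one at (287,239) is the largest and lies on the holder, so it fits. I'll confirm it in a crop and measure it.

```bash
cat > h.py <<'E'
import numpy as np,cv2
def load(n): return dict(np.load(n))
def world(c):
    K=c["camera_matrix"];z=c["z_map"];v,u=np.mgrid[:480,:640]
    P=np.stack([(u-K[0,2])/K[0,0]*z,(v-K[1,2])/K[1,1]*z,z],-1)
    return (P-c["t"])@c["R"]
def onplane(c,uv,h):
    K=c["camera_matrix"];d=np.array([(uv[0]-K[0,2])/K[0,0],(uv[1]-K[1,2])/K[1,1],1])
    o=-c["R"].T@c["t"];d=c["R"].T@d
    return o+d*(h-o[2])/d[2]
def proj(c,X):
    p=c["R"]@np.asarray(X)+c["t"];K=c["camera_matrix"];return K[:2,:2]@(p[:2]/p[2])+K[:2,2]
E
python3 - <<'E'
from h import *
for n in ["top0.npz","scene0.npz"]:
    c=load(n);W=world(c);im=c["color"]
    hsv=cv2.cvtColor(im,cv2.COLOR_RGB2HSV)
    g=cv2.inRange(hsv,(45,80,40),(85,255,255))
    g=cv2.morphologyEx(g,cv2.MORPH_CLOSE,np.ones((5,5)))
    for ct in cv2.findContours(g,cv2.RETR_EXTERNAL,cv2.CHAIN_APPROX_NONE)[0]:
        if cv2.contourArea(ct)<300: continue
        m=np.zeros_like(g);cv2.drawContours(m,[ct],-1,255,-1)
        h=np.median(W[m>0][:,2])
        hh=0.065 if h>0.04 else 0.008
        pts=np.array([onplane(c,p,hh)[:2] for p in ct[:,0]],np.float32)*1000
        print(n,cv2.boundingRect(ct),"h",h,cv2.minAreaRect(pts))
    # high points near holder
    sel=(W[...,0]>0.4)&(W[...,0]<0.8)&(abs(W[...,1])<0.3)&(im.min(2)>90)
    for lo,hi in [(0.008,0.02),(0.036,0.05),(0.055,0.063)]:
        s=sel&(W[...,2]>lo)&(W[...,2]<hi); 
        P=W[s][:,:2].astype(np.float32)*1000
        print(lo,hi,s.sum(),np.median(W[s][:,2]) if s.any() else 0, cv2.minAreaRect(P) if s.sum()>5 else 0)
    if n[0]=="t":
        cv2.imwrite("pics/crop0.png",cv2.resize(im[200:340,220:380,::-1],None,fx=5,fy=4.2,interpolation=cv2.INTER_CUBIC)[:600])
E
```

```text
top0.npz (314, 282, 45, 33) h 0.004732369141182524 ((377.46868896484375, -47.70528030395508), (110.65918731689453, 74.49370574951172), 78.15438079833984)
top0.npz (250, 279, 43, 50) h 0.004773953199180099 ((373.5869140625, 125.15703582763672), (110.09317779541016, 74.8395004272461), 22.888158798217773)
top0.npz (258, 219, 60, 39) h 0.06624479727945373 ((533.9763793945312, 68.84323120117188), (149.91873168945312, 100.97277069091797), 84.98380279541016)
0.008 0.02 1437 0.014218950321920908 ((582.961669921875, -0.267547607421875), (361.2276611328125, 597.1763916015625), 0.20190106332302094)
0.036 0.05 822 0.043726194442778726 ((621.7542724609375, 0.30224609375), (599.5897827148438, 283.2671203613281), 89.8625259399414)
0.055 0.063 709 0.0597492137681729 ((596.8896484375, 0.14044189453125), (333.1884460449219, 598.7264404296875), 0.06936749815940857)
scene0.npz (263, 296, 61, 49) h 0.004633185647876651 ((371.2261962890625, -52.86064529418945), (112.01494598388672, 75.22611999511719), 78.04499053955078)
scene0.npz (204, 270, 45, 40) h 0.004429319077120559 ((367.3868713378906, 119.676513671875), (112.72805786132812, 74.9010238647461), 22.48126220703125)
scene0.npz (248, 213, 77, 50) h 0.06601277100049908 ((529.4811401367188, 66.10211944580078), (152.14395141601562, 103.51020812988281), 85.14488220214844)
0.008 0.02 1976 0.014137967469086125 ((618.209228515625, 0.340301513671875), (598.1522216796875, 294.0672302246094), 89.72696685791016)
0.036 0.05 1345 0.043184471978447395 ((619.6264038085938, 0.66375732421875), (599.1660766601562, 290.1848449707031), 89.8868179321289)
0.055 0.063 923 0.059413272584821895 ((598.84912109375, 0.000152587890625), (332.322509765625, 599.568603515625), 0.0355549231171608)
```

View pics/crop0.png

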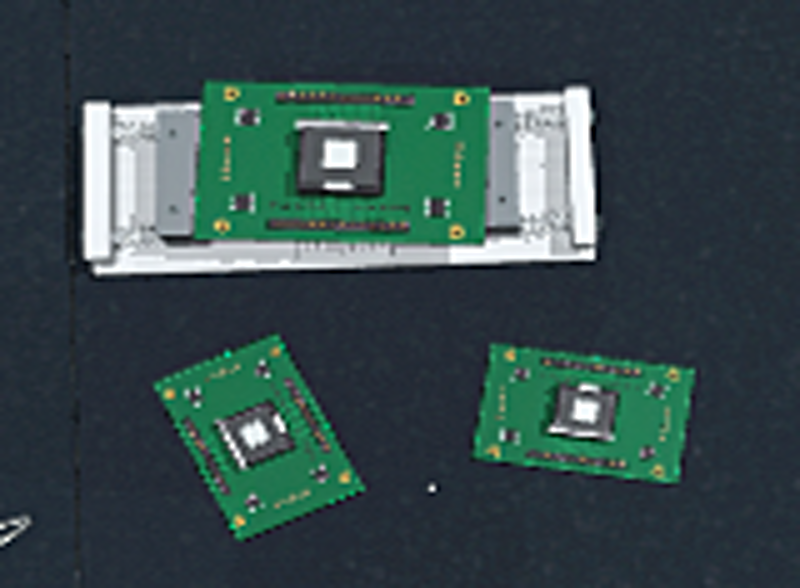

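The crop confirms it: the 150 x 100 mm board lies on the holder's grey jaws, and the two loose boards are 110 x 75 mm. Next I'll get the holder's pose.

Run:
```python
from h import *
for n in ["top0.npz","scene0.npz"]:
    c=load(n);W=world(c);im=c["color"]
    reg=(W[...,0]>0.44)&(W[...,0]<0.64)&(W[...,1]>-.12)&(W[...,1]<0.26)
    s=reg&(W[...,2]>0.008);m=s.astype(np.uint8)
    k,l,st,ce=cv2.connectedComponentsWithStats(m);i=1+np.argmax(st[1:,4]);s=l==i
    P=W[s][:,:2].astype(np.float32)*1000; print(n,"footprint",s.sum(),cv2.minAreaRect(P))
    P=W[s&(abs(W[...,2]-.014)<.004)][:,:2].astype(np.float32)*1000; print("plate",cv2.minAreaRect(P))
    b=(s&(abs(W[...,2]-.044)<.003)&(im.min(2)>150)).astype(np.uint8)
    k,l,st,ce=cv2.connectedComponentsWithStats(b)
    for j in range(1,k):
        if st[j,4]>40:
            P=W[l==j]*1000; print("block",st[j,4],cv2.minAreaRect(P[:,:2].astype(np.float32)),P[:,2].mean())
    j_=(s&(abs(W[...,2]-.060)<.002)&(im.max(2).astype(int)-im.min(2)<30)).astype(np.uint8)
    k,l,st,ce=cv2.connectedComponentsWithStats(j_)
    for j in range(1,k):
        if st[j,4]>20:
            P=W[l==j]*1000; print("jaw",st[j,4],cv2.minAreaRect(P[:,:2].astype(np.float32)),P[:,2].mean())
```

```text
top0.npz footprint 4275 ((531.5139770507812, 72.7627182006836), (273.3863525390625, 111.42266845703125), 88.81964111328125)
plate ((530.9249877929688, 72.27432250976562), (264.9139404296875, 110.23356628417969), 88.82728576660156)
block 151 ((529.0285034179688, -55.467227935791016), (12.15786361694336, 97.98876190185547), 89.02103424072266) 44.24136446891157
block 149 ((533.0478515625, 199.214111328125), (11.437713623046875, 96.82880401611328), 88.64366912841797) 44.264089473188314
jaw 154 ((532.700927734375, 154.97975158691406), (21.223617553710938, 79.87371826171875), 88.32942962646484) 60.19373209010574
jaw 98 ((522.0015258789062, -13.542900085449219), (15.584991455078125, 63.8412971496582), 86.42181396484375) 59.86563922975423
scene0.npz footprint 4959 ((530.1460571289062, 67.55076599121094), (272.90447998046875, 114.51388549804688), 88.91287231445312)
plate ((524.9653930664062, 68.48534393310547), (269.79534912109375, 107.61629486083984), 89.9259262084961)
block 143 ((531.7950439453125, 196.27378845214844), (13.744401931762695, 97.94139099121094), 89.23690795898438) 43.935303996080684
block 178 ((524.4036865234375, -58.002052307128906), (13.093040466308594, 99.88298797607422), 89.17728424072266) 44.058510752034984
jaw 139 ((530.52880859375, 154.28640747070312), (20.910907745361328, 82.82179260253906), 88.48526000976562) 60.06408782135442
jaw 176 ((527.0650024414062, -15.695918083190918), (19.86956024169922, 80.88668060302734), 88.03488159179688) 60.100570038610606
```

```bash
cat >> h.py <<'E'
from scipy.spatial.transform import Rotation as Ro
def pose(st):
    w,x,y,z=st["tcp_rot"];return np.array(st["eef_pos"]),Ro.from_quat([x,y,z,w])
def tgt(yaw,tilt=0,s=1):
    # yaw: holder/board yaw (rad); tool y along s*holder y; tilt>0: -y edge down (rotation about holder x)
    H=Ro.from_euler('z',yaw)*Ro.from_euler('x',tilt)
    M=np.array([[0,0,-1],[0,s,0],[s,0,0]]).T  # columns tool x,y,z in holder axes
    return H*Ro.from_matrix(M)
def delta(st,p,R):
    p0,R0=pose(st);return np.round(R0.inv().apply(np.array(p)-p0)*1000,1),np.round((R0.inv()*R).as_rotvec(),4)
E
python3 - <<'E'
from h import *
from workcell import ctrl
st=ctrl.get_state()
p,R=pose(st);print(np.round(R.as_matrix(),3))
for s in(1,-1):
    print(s,np.linalg.det(tgt(0,0,s).as_matrix()),delta(st,[.53,.07,.24],tgt(-.06,0,s)))
c=load("top0.npz");W=world(c)
m=(W[...,0]>0.2)&(W[...,0]<.9)&(W[...,1]>.2)&(W[...,1]<.7)&(W[...,2]>.08)
P=W[m];print(P.min(0),P.max(0))
E
```

```text
[[-0.     0.334  0.942]
 [-0.001  0.942 -0.334]
 [-1.    -0.001 -0.   ]]
1 1.0000000000000007 (array([ -25.5, -381.7,  476.2]), array([-2.808e-01, -2.000e-04,  8.000e-04]))
-1 1.0000000000000007 (array([ -25.5, -381.7,  476.2]), array([2.8608e+00, 1.2000e-03, 3.0000e-04]))
[0.20001891 0.20002431 0.08001493] [0.76422234 0.69977921 0.66259772]
```

Run:
```python
from h import *
c=load("top0.npz");W=world(c)
for u,v in [(100,190),(160,265),(175,200),(60,270),(160,170)]: print(u,v,np.round(W[v,u],3))
```

```text
100 190 [0.649 0.502 0.186]
160 265 [0.48  0.394 0.077]
175 200 [0.667 0.374 0.027]
60 270 [0.48  0.638 0.09 ]
160 170 [0.698 0.367 0.168]
```

>>> servo_tool([
  [[-20,-20,25],[0,0,0]],
  [[-25,-50,60],[-0.04,0,0]],
  [[-25,-80,100],[-0.08,0,0]],
  [[-25,-110,137],[-0.12,0,0]],
  [[-25,-140,175],[-0.16,0,0]],
  [[-25,-170,212],[-0.2,0,0]],
  [[-25,-200,250],[-0.22,0,0]],
  [[-25,-230,287],[-0.24,0,0]],
  [[-25,-260,324],[-0.26,0,0]],
  [[-25,-290,362],[-0.28,0,0]],
], jaw=80)

```text
t: 1.15
eef_pos: [0.4536, 0.1928, 0.2395]
tcp_rot: [0.707, 0.021, 0.707, -0.021]
contact_force: [0.9, 0.2, -0.7]
finger_gap: 0.0802
```

Run:
```python
from h import *
from workcell import ctrl
st=ctrl.get_state()
print(st["t"],st["eef_pos"],st["qpos"],delta(st,[.53,.07,.22],tgt(-.06)))
```

```text
1.15 [0.45364375 0.19280062 0.23947797] [ 2.68104976e-01  2.75451830e-01  1.84067675e+00 -6.86308267e-04
  1.02589972e+00 -1.24250099e+00] (array([  19.5, -118. ,   83.6]), array([ 0.0002, -0.0002,  0.0007]))
```

>>> servo_tool([
  [[2,-20,14],[0,0,0]],
  [[5,-40,28],[0,0,0]],
  [[8,-65,45],[0,0,0]],
  [[12,-90,63],[0,0,0]],
  [[16,-110,77],[0,0,0]],
  [[20,-118,84],[0,0,0]],
  [[20,-118,84],[0,0,0]],
  [[20,-118,84],[0,0,0]],
  [[20,-118,84],[0,0,0]],
  [[20,-118,84],[0,0,0]],
])

```text
t: 2.15
eef_pos: [0.5301, 0.0708, 0.2198]
tcp_rot: [0.707, 0.021, 0.707, -0.021]
contact_force: [0.0, -0.1, 0.2]
finger_gap: 0.0797
```

```bash
cat >> h.py <<'E'
def wray(c,uv):
    K=c["camera_matrix"];d=np.array([(uv[0]-K[0,2]),(uv[1]-K[1,2])])/K[0,0];r=np.hypot(*d)
    v=np.array([*(d/r*np.sin(r)),np.cos(r)]) if r>1e-9 else np.array([0,0,1.])
    return v
def wplane(c,uv,h):
    M=c["mount"];T=Ro.from_quat(np.roll(c["q"],-1)).as_matrix()
    d=T@M[:3,:3]@wray(c,uv);o=T@M[:3,3]+c["p"];return o+d*(h-o[2])/d[2]
def wworld(c):
    K=c["camera_matrix"];v,u=np.mgrid[:480,:640].astype(float)
    x=(u-K[0,2])/K[0,0];y=(v-K[1,2])/K[0,0];r=np.hypot(x,y)+1e-9;z=c["z_map"]
    t=np.tan(np.minimum(r,1.5));P=np.stack([x/r*t*z,y/r*t*z,z],-1)
    M=c["mount"];T=Ro.from_quat(np.roll(c["q"],-1)).as_matrix()
    return (P@M[:3,:3].T+M[:3,3])@T.T+c["p"]
def snapw(n):
    from workcell import ctrl
    st=ctrl.get_state();c=ctrl.read_camera("wrist");c=dict(c);c["q"]=st["tcp_rot"];c["p"]=st["eef_pos"]
    np.savez(n+".npz",**c);cv2.imwrite(f"pics/{n}.png",c["color"][:,:,::-1]);return c
E
python3 - <<'E'
from h import *
c=snapw("w1");im=c["color"];W=wworld(c)
print(c["p"])
g=cv2.inRange(cv2.cvtColor(im,cv2.COLOR_RGB2HSV),(45,80,40),(85,255,255))
g=cv2.morphologyEx(g,cv2.MORPH_CLOSE,np.ones((7,7)))
for ct in cv2.findContours(g,cv2.RETR_EXTERNAL,cv2.CHAIN_APPROX_NONE)[0]:
    if cv2.contourArea(ct)<2000: continue
    pts=np.array([wplane(c,p,.065)[:2] for p in ct[:,0]],np.float32)*1000
    print("green",cv2.boundingRect(ct),cv2.minAreaRect(pts))
reg=(W[...,0]>0.44)&(W[...,0]<0.64)&(W[...,1]>-.12)&(W[...,1]<0.26)
for nm,lo,hi in [("block",.041,.047),("jaw",.058,.0625),("lid",.082,.092)]:
    b=(reg&(W[...,2]>lo)&(W[...,2]<hi)&((im.max(2).astype(int)-im.min(2))<40)).astype(np.uint8)
    b=cv2.morphologyEx(b,cv2.MORPH_OPEN,np.ones((3,3)))
    k,l,st,ce=cv2.connectedComponentsWithStats(b)
    for j in range(1,k):
        if st[j,4]>150:
            P=W[l==j]*1000; print(nm,st[j],cv2.minAreaRect(P[:,:2].astype(np.float32)),P[:,2].mean())
E
```

```text
[0.53007234 0.07080022 0.21983226]
green (238, 167, 169, 112) ((531.998779296875, 67.00106811523438), (150.1650848388672, 100.56047821044922), 85.15502166748047)
green (153, 43, 105, 72) ((389.61932373046875, -30.7938232421875), (93.30728912353516, 62.19252395629883), 78.15335083007812)
green (312, 0, 109, 120) ((384.8949279785156, 114.77571105957031), (95.79336547851562, 62.717350006103516), 22.842554092407227)
block [ 445  163   16   99 1224] ((532.4326171875, 197.586669921875), (14.269007682800293, 98.84343719482422), 88.70460510253906) 44.74315409459885
block [ 187  173   22   98 1227] ((527.7005615234375, -56.36099624633789), (13.595471382141113, 99.91122436523438), 89.2666015625) 44.80453865997604
jaw [ 401  175   26   85 1716] ((531.9398803710938, 154.6668243408203), (23.584716796875, 80.02709197998047), 85.51177215576172) 61.05406061119169
jaw [ 221  182   19   84 1146] ((528.1957397460938, -15.960724830627441), (16.636083602905273, 79.55220794677734), 88.21755981445312) 61.091420431897845
lid [ 293  202   55   52 2533] ((531.4063110351562, 66.6954345703125), (45.53472137451172, 43.789466857910156), 84.97472381591797) 86.62447357144778
```

View pics/w1.png

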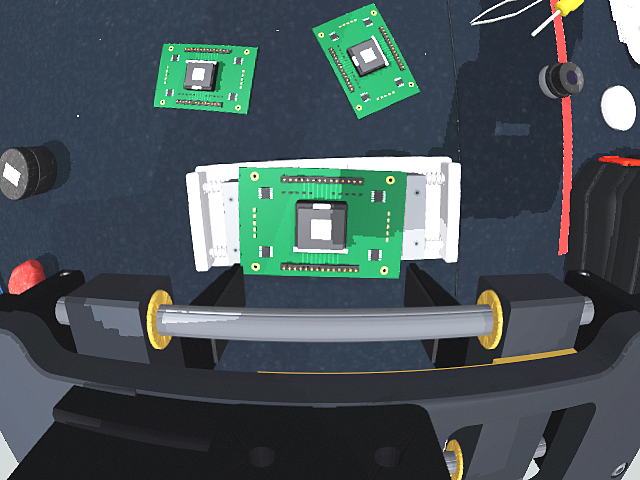

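Run:
```python
from h import *
from workcell import ctrl
print(delta(ctrl.get_state(),[.5317,.0669,.0685],tgt(-.086)))
```

```text
(array([151.3,  -3.6,   1.7]), array([0.0271, 0.0001, 0.0006]))
```

>>> servo_tool([
  [[15,-1,1],[0.01,0,0]],
  [[35,-2,1.7],[0.02,0,0]],
  [[60,-3.6,1.7],[0.027,0,0]],
  [[85,-3.6,1.7],[0.027,0,0]],
  [[105,-3.6,1.7],[0.027,0,0]],
  [[120,-3.6,1.7],[0.027,0,0]],
  [[132,-3.6,1.7],[0.027,0,0]],
  [[141,-3.6,1.7],[0.027,0,0]],
  [[147,-3.6,1.7],[0.027,0,0]],
  [[151,-3.6,1.7],[0.027,0,0]],
], jaw=75)

```text
t: 3.2
eef_pos: [0.5318, 0.067, 0.0687]
tcp_rot: [0.707, 0.03, 0.706, -0.031]
contact_force: [-0.1, 0.2, 1.0]
finger_gap: 0.0752
```

>>> servo_tool([
  [[0,0,0],[0,0,0]],
  [[0,0,0],[0,0,0]],
  [[0,0,0],[0,0,0]],
  [[0,0,0],[0,0,0]],
  [[0,0,0],[0,0,0]],
  [[0,0,0],[0,0,0]],
  [[0,0,0],[0,0,0]],
  [[0,0,0],[0,0,0]],
  [[0,0,0],[0,0,0]],
  [[0,0,0],[0,0,0]],
], jaw=30)

```text
t: 4.2
eef_pos: [0.5319, 0.067, 0.0689]
tcp_rot: [0.707, 0.03, 0.706, -0.031]
contact_force: [-0.7, 1.1, 5.1]
finger_gap: 0.0435
```

Run:
```python
from h import *
from workcell import ctrl
st=ctrl.get_state()
print(st["eef_pos"],st["contact_force"],st["finger_gap"],delta(st,[.5317,.0669,.1085],tgt(-.019)))
```

```text
[0.53190285 0.06699607 0.06893171] [-0.65580554  1.10744304  5.09115151] 0.043499056720744805 (array([-39.6,  -0.1,  -0.2]), array([-0.0667,  0.0008,  0.0006]))
```

>>> servo_tool([
  [[-2,0,0],[0,0,0]],
  [[-5,0,0],[0,0,0]],
  [[-9,0,0],[0,0,0]],
  [[-14,0,0],[-0.01,0,0]],
  [[-20,0,0],[-0.025,0,0]],
  [[-26,0,0],[-0.04,0,0]],
  [[-32,0,0],[-0.055,0,0]],
  [[-36,0,0],[-0.067,0,0]],
  [[-36,0,0],[-0.067,0,0]],
  [[-36,0,0],[-0.067,0,0]],
])

```text
t: 5.2
eef_pos: [0.5318, 0.067, 0.1049]
tcp_rot: [0.707, 0.006, 0.707, -0.007]
contact_force: [0.3, 0.0, -3.1]
finger_gap: 0.0439
```

Run:
```python
from h import *
from workcell import ctrl
st=ctrl.get_state();print(st["eef_pos"],st["contact_force"],st["moment"])
c=snapw("w2");im=c["color"];W=wworld(c)
g=cv2.inRange(cv2.cvtColor(im,cv2.COLOR_RGB2HSV),(45,80,40),(85,255,255))
g=cv2.morphologyEx(g,cv2.MORPH_CLOSE,np.ones((7,7)))
for ct in cv2.findContours(g,cv2.RETR_EXTERNAL,cv2.CHAIN_APPROX_NONE)[0]:
    if cv2.contourArea(ct)<8000: continue
    pts=np.array([wplane(c,p,st["eef_pos"][2]-.0039)[:2] for p in ct[:,0]],np.float32)*1000
    print("green",cv2.boundingRect(ct),cv2.minAreaRect(pts))
    m=np.zeros_like(g);cv2.drawContours(m,[ct],-1,255,-1);m=cv2.erode(m,np.ones((9,9)))
    P=W[(m>0)&(g>0)];zm=np.median(P[:,2]);P=P[abs(P[:,2]-zm)<.005]
    A=np.c_[P[:,:2],np.ones(len(P))];print("plane",np.linalg.lstsq(A,P[:,2],rcond=None)[0],zm)
```

```text
[0.53181064 0.06702563 0.10493752] [ 0.27745977  0.02210343 -3.11065436] [ 0.02330938 -0.01276434  0.00795091]
green (175, 183, 300, 121) ((512.6708374023438, 66.96487426757812), (150.27670288085938, 62.36045837402344), 88.99153137207031)
plane [-0.00068646 -0.00015736  0.10250163] 0.10212983125426746
green (104, 0, 142, 95) ((406.7818298339844, -8.031780242919922), (71.33320617675781, 48.86927795410156), 78.44197845458984)
plane [ 0.00603533 -0.00285322  0.00259536] 0.004913071736272541
```

View pics/w2.png

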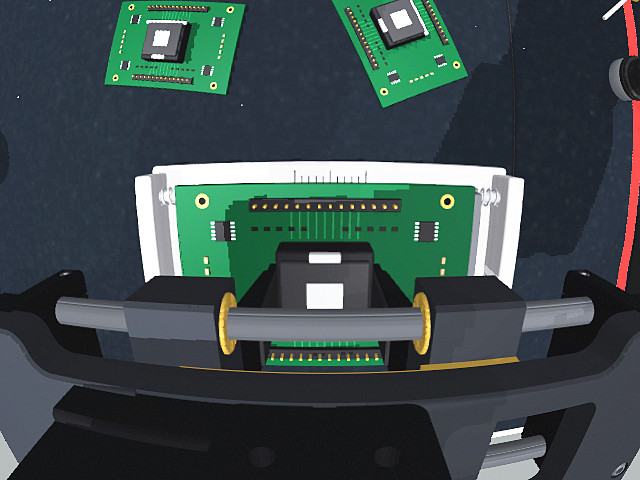

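```bash
cat >> h.py <<'E'
HO=np.array([.5301,.0706,0]);HY=-.019;HX=0.0015
def corner(y,z,th,x=HX,d=.0089):
    "TCP world pose putting the -y bottom edge at holder (y,z) with tilt th"
    c,s=np.cos(th),np.sin(th)
    p=np.array([x,y+.075*c-d*s,z+.075*s+d*c])
    return HO+Ro.from_euler('z',HY).apply(p),tgt(HY,th)
def cur(st,d=.0089):
    p,R=pose(st);q=Ro.from_euler('z',-HY).apply(p-HO);M=(Ro.from_euler('z',-HY)*R).as_matrix()
    yb=M[:,1];th=np.arctan2(yb[2],yb[1]);B=q+d*M[:,0]
    return "center %s tilt %.4f right %s left %s"%(np.round(B*1000,1),th,np.round((B-.075*yb)*1000,1)[1:],np.round((B+.075*yb)*1000,1)[1:])
E
python3 - <<'E'
from h import *
from workcell import ctrl
st=ctrl.get_state();print(cur(st));print(delta(st,*corner(-.058,.056,.14)))
E
```

```text
center [ 1.7 -3.5 95.9] tilt -0.0006 right [-78.5  95.9] left [71.5 95.8]
(array([29.5, 18.6, -0.2]), array([1.000e-04, 5.000e-04, 1.406e-01]))
```

>>> servo_tool([
  [[0,3,0],[0,0,0.02]],
  [[0,7,0],[0,0,0.05]],
  [[0,12,0],[0,0,0.08]],
  [[3,16,0],[0,0,0.11]],
  [[8,18.6,-0.2],[0,0,0.13]],
  [[14,18.6,-0.2],[0,0,0.14]],
  [[20,18.6,-0.2],[0,0,0.14]],
  [[25,18.6,-0.2],[0,0,0.14]],
  [[28,18.6,-0.2],[0,0,0.14]],
  [[29.5,18.6,-0.2],[0,0,0.14]],
])

```text
t: 6.25
eef_pos: [0.5318, 0.0856, 0.0749]
tcp_rot: [0.706, 0.056, 0.705, 0.043]
contact_force: [-0.6, 0.9, -2.7]
finger_gap: 0.0439
```

Run:
```python
from h import *
from workcell import ctrl
st=ctrl.get_state();print(cur(st),st["contact_force"],st["moment"],st["finger_gap"])
print(Ro.from_matrix(pose(st)[1].as_matrix()).inv().apply(Ro.from_euler('z',HY).apply([0,0,-1])))
c=snapw("w3")
for n in ["scene","top"]:
    c=ctrl.read_camera(n);cv2.imwrite(f"pics/{n}3.png",cv2.resize(c["color"][170:310,200:360,::-1],None,fx=5,fy=4.2,interpolation=cv2.INTER_CUBIC))
st=ctrl.get_state();print(delta(st,*corner(-.058,.0485,.14)),delta(st,*corner(-.058,.0475,.14)))
```

```text
center [ 1.4 16.3 66.1] tilt 0.1393 right [-58.   55.7] left [90.6 76.5] [-0.60309306  0.92468332 -2.69874915] [-0.11343754  0.00608918 -0.00724304] 0.043896163799790014
[ 9.90315879e-01 -1.38832445e-01 -1.10024521e-04]
(array([ 7.4, -1.1, -0. ]), array([0.0003, 0.0005, 0.0006])) (array([ 8.4, -1.3, -0. ]), array([0.0003, 0.0005, 0.0006]))
```

View pics/scene3.png

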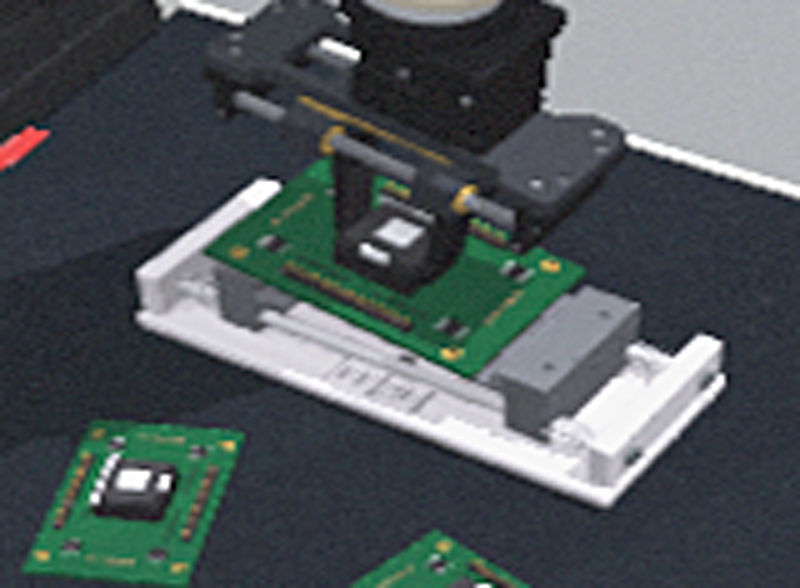

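View pics/w3.png

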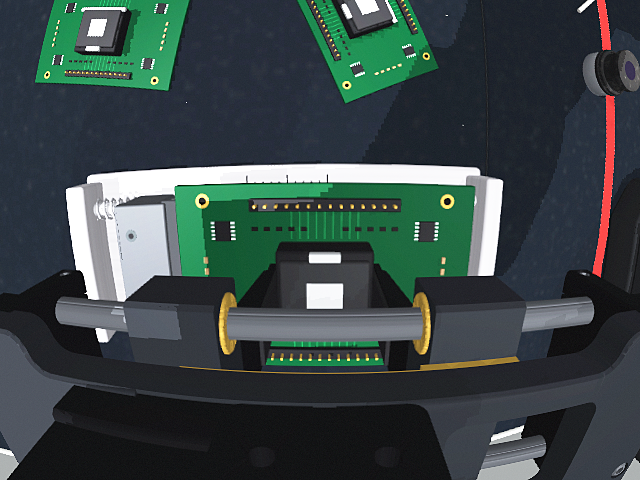

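The board is tilted, and its right edge is just inboard of the right jaw's lip. I'll lower it onto the ledge.

>>> servo_tool([
  [[2,-0.3,0],[0,0,0]],
  [[4,-0.6,0],[0,0,0]],
  [[5,-0.7,0],[0,0,0]],
  [[6,-0.8,0],[0,0,0]],
  [[6.5,-0.9,0],[0,0,0]],
  [[7,-1,0],[0,0,0]],
  [[7.4,-1.1,0],[0,0,0]],
  [[7.8,-1.2,0],[0,0,0]],
  [[7.8,-1.2,0],[0,0,0]],
  [[7.8,-1.2,0],[0,0,0]],
])

```text
t: 7.4
eef_pos: [0.532, 0.0856, 0.0676]
tcp_rot: [0.706, 0.056, 0.705, 0.043]
contact_force: [-0.5, 2.0, 2.0]
finger_gap: 0.0438
```

Run:
```python
from h import *
from workcell import ctrl
st=ctrl.get_state();print(cur(st),st["contact_force"],st["moment"],st["finger_gap"])
```

```text
center [ 1.7 16.3 58.8] tilt 0.1394 right [-58.   48.4] left [90.5 69.2] [-0.54171547  2.00959949  1.98897166] [-0.12173841  0.16104088  0.00250024] 0.043842171043625415
```

Run:
```python
from h import *
from workcell import ctrl
st=ctrl.get_state()
for y in (-.062,-.068,-.073): print(y,delta(st,*corner(y,.0488,.14)))
```

```text
-0.062 (array([-1. , -3.9, -0.2]), array([0.0003, 0.0009, 0.0006]))
-0.068 (array([-1.8, -9.8, -0.2]), array([0.0003, 0.0009, 0.0006]))
-0.073 (array([ -2.5, -14.8,  -0.2]), array([0.0003, 0.0009, 0.0006]))
```

>>> servo_tool([
  [[-0.6,-1,0],[0,0,0]],
  [[-0.8,-2.5,0],[0,0,0]],
  [[-1,-4,0],[0,0,0]],
  [[-1.3,-6,0],[0,0,0]],
  [[-1.6,-8,0],[0,0,0]],
  [[-1.8,-10,0],[0,0,0]],
  [[-2,-11.5,0],[0,0,0]],
  [[-2.3,-13,0],[0,0,0]],
  [[-2.5,-14.8,0],[0,0,0]],
  [[-2.5,-14.8,0],[0,0,0]],
])

```text
t: 8.4
eef_pos: [0.5317, 0.0705, 0.068]
tcp_rot: [0.706, 0.056, 0.705, 0.043]
contact_force: [-0.2, 2.6, -3.1]
finger_gap: 0.0438
```

Run:
```python
from h import *
from workcell import ctrl
st=ctrl.get_state();print(cur(st),st["contact_force"],st["moment"],st["finger_gap"])
c=snapw("w4")
for n in ["scene"]:
    c=ctrl.read_camera(n);cv2.imwrite(f"pics/{n}4.png",cv2.resize(c["color"][170:310,200:360,::-1],None,fx=5,fy=4.2,interpolation=cv2.INTER_CUBIC))
for y in (-.076,-.082,-.0875): print(y,delta(st,*corner(y,.0488,.14)))
```

```text
center [ 1.6  1.2 59.2] tilt 0.1395 right [-73.1  48.8] left [75.5 69.6] [-0.22078257  2.56821534 -3.12144214] [ 0.35013287 -0.06109568 -0.02789804] 0.04377931401673877
-0.076 (array([-0.5, -2.9, -0.1]), array([0.0002, 0.0007, 0.0005]))
-0.082 (array([-1.3, -8.9, -0.1]), array([0.0002, 0.0007, 0.0005]))
-0.0875 (array([ -2.1, -14.3,  -0.1]), array([0.0002, 0.0007, 0.0005]))
```

View pics/scene4.png

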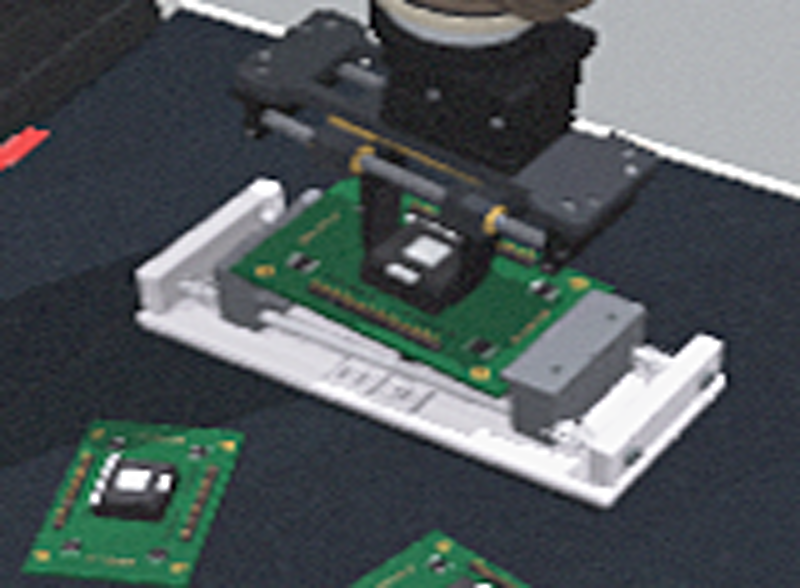

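The edge is in the groove, and the jaw pushes back with 2.6 N, which matches about 3 mm of travel. I'll keep pushing.

>>> servo_tool([
  [[-0.3,-1.5,0],[0,0,0]],
  [[-0.5,-3,0],[0,0,0]],
  [[-0.7,-4.5,0],[0,0,0]],
  [[-0.9,-6,0],[0,0,0]],
  [[-1.1,-7.5,0],[0,0,0]],
  [[-1.3,-9,0],[0,0,0]],
  [[-1.5,-10.5,0],[0,0,0]],
  [[-1.8,-12.5,0],[0,0,0]],
  [[-2.1,-14.5,0],[0,0,0]],
  [[-2.1,-15,0],[0,0,0]],
])

```text
t: 9.5
eef_pos: [0.5314, 0.0556, 0.0681]
tcp_rot: [0.706, 0.056, 0.705, 0.043]
contact_force: [0.6, 7.1, -2.2]
finger_gap: 0.0438
```

Run:
```python
from h import *
from workcell import ctrl
st=ctrl.get_state();print(cur(st),st["contact_force"],st["moment"],st["finger_gap"])
c=snapw("w5")
for n in ["scene"]:
    c=ctrl.read_camera(n);cv2.imwrite(f"pics/{n}5.png",cv2.resize(c["color"][170:310,200:360,::-1],None,fx=5,fy=4.2,interpolation=cv2.INTER_CUBIC))
for y,z,t in [(-.0882,.0488,.105),(-.0885,.0488,.07),(-.0885,.0488,.035),(-.0885,.0488,0.0)]: print(y,delta(st,*corner(y,z,t)))
```

```text
center [  1.6 -13.7  59.3] tilt 0.1399 right [-88.   48.8] left [60.5 69.7] [ 0.61125252  7.14270385 -2.2233087 ] [ 1.30979594 -0.14429135 -0.08079298] 0.04375788152782177
-0.0882 (array([ 2.6,  0.1, -0.1]), array([-0.0001,  0.0007, -0.0349]))
-0.0885 (array([ 5.2, -0. , -0.1]), array([-0.0001,  0.0007, -0.0699]))
-0.0885 (array([ 7.9,  0. , -0.1]), array([-1.000e-04,  7.000e-04, -1.049e-01]))
-0.0885 (array([10.5,  0. , -0.1]), array([-1.000e-04,  7.000e-04, -1.399e-01]))
```

View pics/scene5.png

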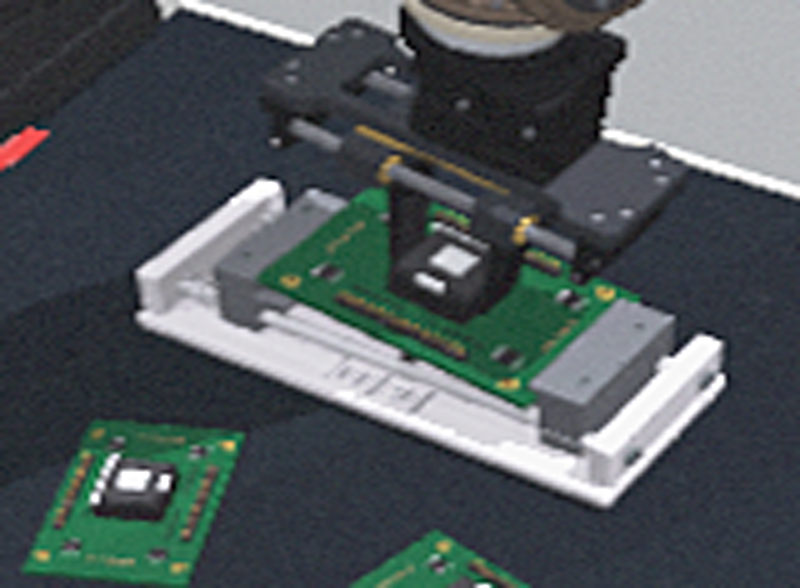

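View pics/w5.png

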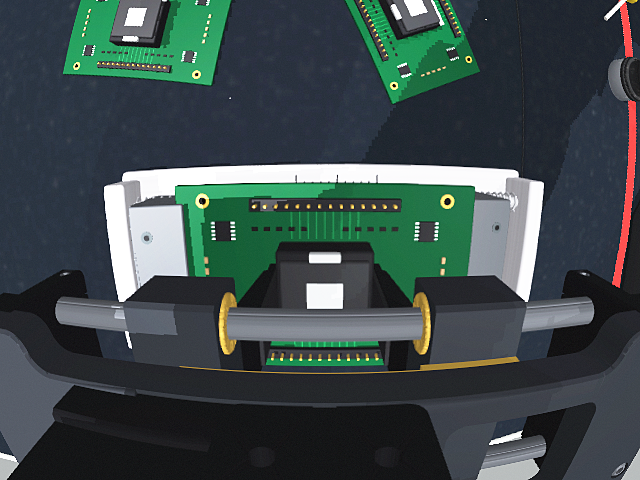

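The left jaw's lip is now visible and clear of the board edge, and 7.1 N corresponds to about 18.7 mm of jaw travel. I'll swing the left edge down about the right edge.

>>> servo_tool([
  [[1.2,0,0],[0,0,-0.016]],
  [[2.4,0,0],[0,0,-0.032]],
  [[3.6,0,0],[0,0,-0.048]],
  [[4.8,0,0],[0,0,-0.064]],
  [[6,0,0],[0,0,-0.08]],
  [[7.2,0,0],[0,0,-0.096]],
  [[8.4,0,0],[0,0,-0.112]],
  [[9.4,0,0],[0,0,-0.126]],
  [[10.1,0,0],[0,0,-0.135]],
  [[10.5,0,0],[0,0,-0.14]],
])

```text
t: 10.6
eef_pos: [0.5315, 0.0575, 0.0577]
tcp_rot: [0.707, 0.007, 0.707, -0.007]
contact_force: [-0.4, 6.8, -2.3]
finger_gap: 0.044
```

Run:
```python
from h import *
from workcell import ctrl
st=ctrl.get_state();print(cur(st),st["contact_force"],st["moment"],st["finger_gap"])
c=snapw("w6")
for n in ["scene"]:
    c=ctrl.read_camera(n);cv2.imwrite(f"pics/{n}6.png",cv2.resize(c["color"][170:310,200:360,::-1],None,fx=5,fy=4.2,interpolation=cv2.INTER_CUBIC))
for y,z,t in [(-.0885,.0486,0),(-.075,.0486,.0)]: print(y,delta(st,*corner(y,z,t)))
```

```text
center [  1.6 -13.1  48.8] tilt -0.0000 right [-88.1  48.8] left [61.9 48.8] [-0.38750993  6.82557729 -2.28947861] [ 1.39682576 -0.02582983 -0.01927848] 0.04397648432866396
-0.0885 (array([ 0.2, -0.4, -0.1]), array([-0.0001,  0.0009,  0.    ]))
-0.075 (array([ 0.2, 13.1, -0.1]), array([-0.0001,  0.0009,  0.    ]))
```

View pics/scene6.png

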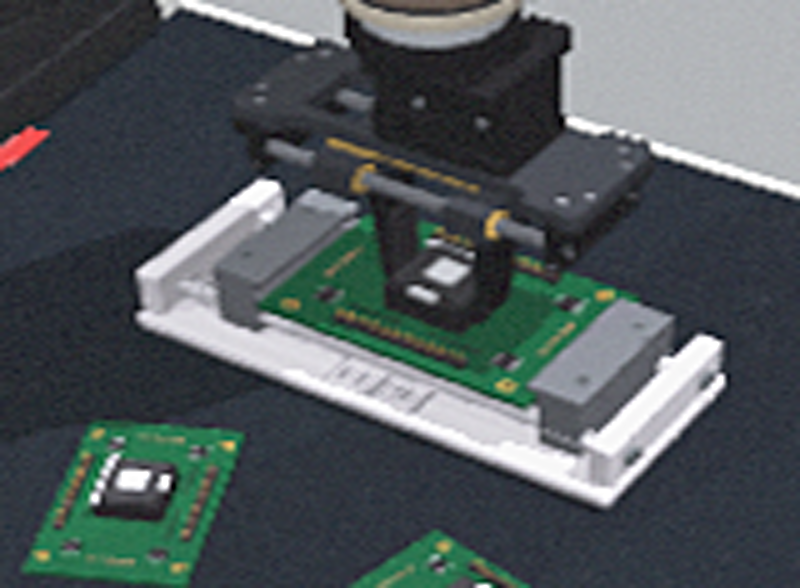

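View pics/w6.png

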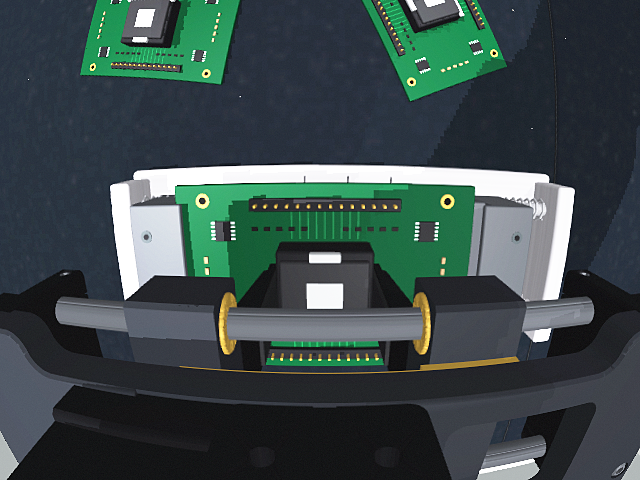

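The left edge is now down inside the left jaw. I'll ease off to the centre.

>>> servo_tool([
  [[0,1.5,0],[0,0,0]],
  [[0.1,3,0],[0,0,0]],
  [[0.1,4.5,0],[0,0,0]],
  [[0.1,6,0],[0,0,0]],
  [[0.1,7.5,0],[0,0,0]],
  [[0.1,9,0],[0,0,0]],
  [[0.1,10.5,0],[0,0,0]],
  [[0.2,12,0],[0,0,0]],
  [[0.2,13,0],[0,0,0]],
  [[0.2,13,0],[0,0,0]],
])

```text
t: 11.7
eef_pos: [0.5318, 0.0704, 0.0575]
tcp_rot: [0.707, 0.007, 0.707, -0.007]
contact_force: [-0.4, -0.1, -1.3]
finger_gap: 0.0438
```

Run:
```python
from h import *
from workcell import ctrl
st=ctrl.get_state();print(cur(st),st["contact_force"],st["moment"],st["finger_gap"])
c=snapw("w7")
for n in ["scene"]:
    c=ctrl.read_camera(n);cv2.imwrite(f"pics/{n}7.png",cv2.resize(c["color"][170:310,200:360,::-1],None,fx=5,fy=4.2,interpolation=cv2.INTER_CUBIC))
```

```text
center [ 1.7 -0.1 48.6] tilt 0.0000 right [-75.1  48.6] left [74.9 48.6] [-0.36056247 -0.09203085 -1.30691424] [ 0.11511692 -0.04588474 -0.09933099] 0.043799743566913255
```

View pics/w7.png

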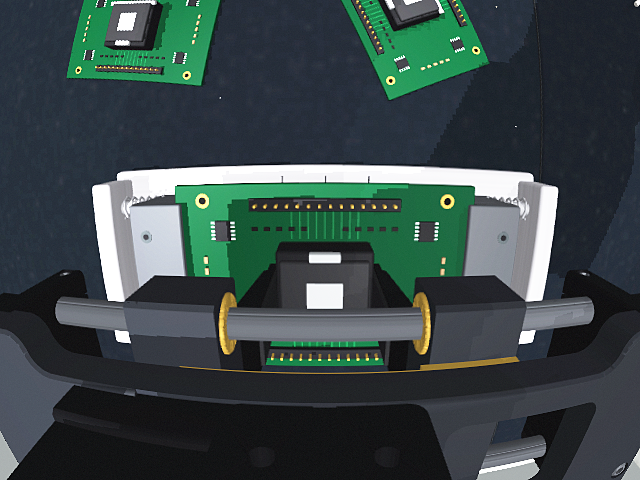

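The forces along y balance, so I'll release and then lift away.

>>> servo_tool([
  [[0,0,0],[0,0,0]],
  [[0,0,0],[0,0,0]],
  [[0,0,0],[0,0,0]],
  [[0,0,0],[0,0,0]],
  [[0,0,0],[0,0,0]],
  [[0,0,0],[0,0,0]],
  [[0,0,0],[0,0,0]],
  [[0,0,0],[0,0,0]],
  [[0,0,0],[0,0,0]],
  [[0,0,0],[0,0,0]],
], jaw=66)

```text
t: 12.8
eef_pos: [0.5318, 0.0704, 0.0575]
tcp_rot: [0.707, 0.007, 0.707, -0.007]
contact_force: [-0.7, 0.5, 0.0]
finger_gap: 0.0656
```

>>> servo_tool([
  [[-3,0,0],[0,0,0]],
  [[-9,0,0],[0,0,0]],
  [[-18,0,0],[0,0,0]],
  [[-32,0,0],[0,0,0]],
  [[-50,0,0],[0,0,0]],
  [[-75,0,0],[0,0,0]],
  [[-100,0,0],[0,0,0]],
  [[-125,0,0],[0,0,0]],
  [[-145,0,0],[0,0,0]],
  [[-150,0,0],[0,0,0]],
])

```text
t: 13.8
eef_pos: [0.5323, 0.0705, 0.2102]
tcp_rot: [0.709, 0.007, 0.705, -0.007]
contact_force: [1.1, 0.2, -0.6]
finger_gap: 0.0658
```

Run:
```python
from h import *
from workcell import ctrl
c=snapw("w8");im=c["color"];W=wworld(c)
g=cv2.inRange(cv2.cvtColor(im,cv2.COLOR_RGB2HSV),(45,80,40),(85,255,255))
g=cv2.morphologyEx(g,cv2.MORPH_CLOSE,np.ones((7,7)))
for ct in cv2.findContours(g,cv2.RETR_EXTERNAL,cv2.CHAIN_APPROX_NONE)[0]:
    if cv2.contourArea(ct)<8000: continue
    pts=np.array([wplane(c,p,.0535)[:2] for p in ct[:,0]],np.float32)*1000
    r=cv2.minAreaRect(pts);print("green",r, "holder",Ro.from_euler('z',-HY).apply(np.r_[np.array(r[0])/1000,0]-HO)*1000)
    m=np.zeros_like(g);cv2.drawContours(m,[ct],-1,255,-1);m=cv2.erode(m,np.ones((9,9)))
    P=W[(m>0)&(g>0)];zm=np.median(P[:,2]);P=P[abs(P[:,2]-zm)<.004]
    A=np.c_[P[:,:2]-HO[:2],np.ones(len(P))];print("plane",np.linalg.lstsq(A,P[:,2],rcond=None)[0],zm)
reg=(W[...,0]>0.44)&(W[...,0]<0.64)&(W[...,1]>-.12)&(W[...,1]<0.26)
for nm,lo,hi in [("block",.041,.047),("jaw",.058,.0635),("lid",.068,.08)]:
    b=(reg&(W[...,2]>lo)&(W[...,2]<hi)&((im.max(2).astype(int)-im.min(2))<40)).astype(np.uint8)
    b=cv2.morphologyEx(b,cv2.MORPH_OPEN,np.ones((3,3)))
    k,l,st,ce=cv2.connectedComponentsWithStats(b)
    for j in range(1,k):
        if st[j,4]>300:
            P=W[l==j]*1000; r=cv2.minAreaRect(P[:,:2].astype(np.float32));print(nm,r,P[:,2].mean(),"holder",(Ro.from_euler('z',-HY).apply(np.r_[np.array(r[0])/1000,0]-HO)*1000)[:2])
c=ctrl.read_camera("scene");cv2.imwrite("pics/scene8.png",cv2.resize(c["color"][170:310,200:360,::-1],None,fx=5,fy=4.2,interpolation=cv2.INTER_CUBIC))
c=ctrl.read_camera("top");cv2.imwrite("pics/top8.png",c["color"][:,:,::-1])
```

```text
green ((531.69677734375, 69.98597717285156), (150.73451232910156, 100.36348724365234), 88.97138977050781) holder [ 1.60815487 -0.58357506  0.        ]
plane [-0.0027582   0.00019999  0.05482547] 0.05472535776074511
block ((527.213623046875, -56.4400634765625), (13.682730674743652, 98.973388671875), 88.9884033203125) 44.77915320973283 holder [  -0.47224   -127.0719713]
block ((532.8286743164062, 197.4210205078125), (13.60238265991211, 99.26087188720703), 88.78871154785156) 44.77232539222435 holder [  0.31872739 126.84997169]
jaw ((528.634521484375, -14.058955192565918), (29.6110782623291, 80.28369903564453), 89.010498046875) 61.09638181289357 holder [  0.14320937 -84.67151713]
jaw ((531.9887084960938, 154.26441955566406), (29.66575050354004, 79.65975952148438), 88.79290008544922) 61.0987306008739 holder [ 0.29883926 83.68520188]
lid ((531.470947265625, 70.31083679199219), (45.566341400146484, 43.18791198730469), 88.7071762084961) 75.13132409004646 holder [ 1.37619359 -0.26306458]
```

View pics/scene8.png

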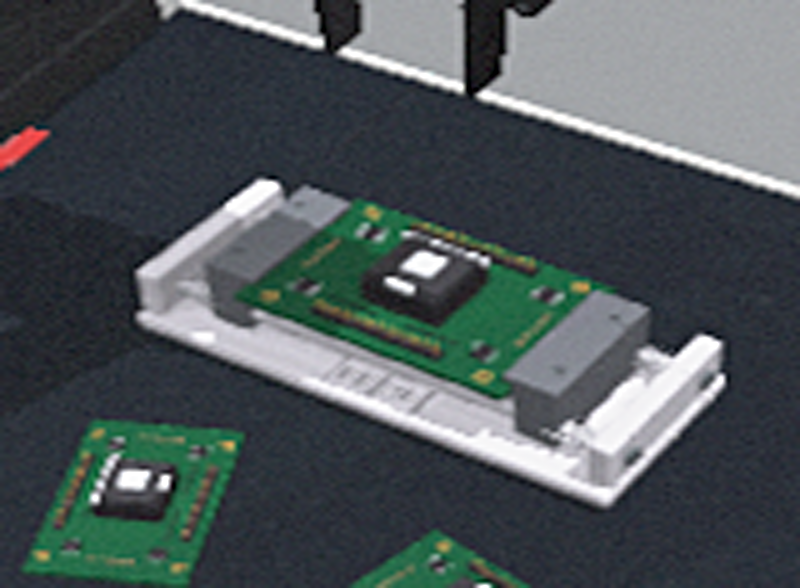

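View pics/w8.png

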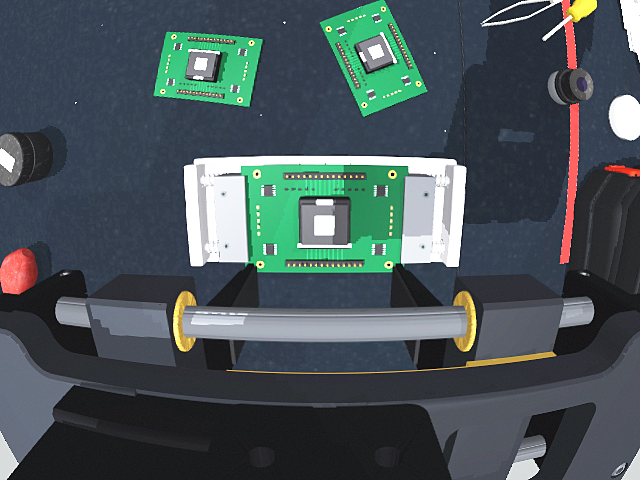

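Run:
```python
from workcell import ctrl
print(ctrl.sign_off())
```

```text
the job is handed in; nothing more can be done
None
```

The board is seated in both grooves, and the job was handed in at about 14 s of the 51 s allowed.

**What I did:**
1. I gripped the board by its socket, lifted it, squared it to the holder and tilted it 8°.
2. I set its right edge on the right ledge, slid it into the groove, and pushed that jaw back about 18.7 mm.
3. I swung the left edge down past the left lip, then eased back until the sideways force on the gripper was about zero.
4. I released the board and lifted clear.

**Last checks (wrist camera, measured after release):**

| Check | Measured | Required |
|---|---|---|
| Level | within about 0.2° | 2° |
| Square to the holder | within about 0.2° | 2° |
| Middle along the rods | −0.3 to −0.6 mm | ±3 mm |
| Middle across the rods | +1.5 mm | ±30 mm |
| Right jaw pushed back | about 5.2 mm | 3.5–7 mm |
| Left jaw pushed back | about 4.2 mm | 3.5–7 mm |

- **Board height:** the camera put the top face at 54.7 mm against the expected 53.5 mm. It also read the jaw tops and end blocks about 1 mm high, so this fits a seated board.
- **Jaw difference:** the left and right figures disagree by about 1 mm. That is within the roughly 2 mm calibration error, and both are in range.
- **Bystanders:** the arm never went near the loupe, lens can or blower. I judged this from the pictures and did not measure their positions.

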